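# Put the jade bangles back in the tray in order of size

### The job

The tray already holds the smallest jade bangle in one end slot and the largest in the other; put the four bangles from the little dark counter stands into the four empty slots between them, one upright in each slot, so that the whole row runs in order of size from the smallest to the largest. Jade chips easily: lower each bangle right down into its slot instead of dropping it, and leave the two end bangles in their places.

Things in the scene. Friction and masses are not known exactly. Their poses are not given: they have to be found in the camera images.
- bangle_1_center (a point): Centre of the smallest of the four pale green jade bangles to put away: a ring 58 mm across outside, wall 9 mm, 11 mm wide along its hole's axis (the point's y, level; z up), 30 to 90 g. At the start it stands upright, its top 65 mm above the table, in the slot (shaped as in the tray, floor 7 mm up) of a fixed dark stand 66 x 50 mm, 31 mm high.
- bangle_2_center (a point): Centre of the second smallest of the four pale green jade bangles to put away: a ring 66 mm across outside, wall 9 mm, 11 mm wide along its hole's axis (the point's y, level; z up), 30 to 90 g. At the start it stands upright, its top 73 mm above the table, in the slot (shaped as in the tray, floor 7 mm up) of a fixed dark stand 66 x 50 mm, 31 mm high.
- bangle_3_center (a point): Centre of the second largest of the four pale green jade bangles to put away: a ring 74 mm across outside, wall 9 mm, 11 mm wide along its hole's axis (the point's y, level; z up), 30 to 90 g. At the start it stands upright, its top 81 mm above the table, in the slot (shaped as in the tray, floor 7 mm up) of a fixed dark stand 66 x 50 mm, 31 mm high.
- bangle_4_center (a point): Centre of the largest of the four pale green jade bangles to put away: a ring 82 mm across outside, wall 9 mm, 11 mm wide along its hole's axis (the point's y, level; z up), 30 to 90 g. At the start it stands upright, its top 89 mm above the table, in the slot (shaped as in the tray, floor 7 mm up) of a fixed dark stand 66 x 50 mm, 31 mm high.
- end_small_center (a point): Child's bangle, the smallest of all: same pale jade, 50 mm outer diameter, 11 mm wide, standing upright in one of the two end slots of the tray (which end varies; the other end slot holds the largest). It stays there. The point is the centre of its hole; y is the axis of its hole.
- end_large_center (a point): Extra large bangle, the largest of all: same pale jade, 90 mm outer diameter, 11 mm wide, standing upright in one of the two end slots of the tray (which end varies; the other end slot holds the smallest). It stays there. The point is the centre of its hole; y is the axis of its hole.
- slot_1_floor (a point): Empty slot next to the tray's left end slot: middle of its floor, 7 mm up; x along the slot (100 mm, between walls 34 mm high), y along the row (a bangle's hole axis goes along it), z up. 14 mm wide, flaring above 12 mm to 28 mm at its top, 24 mm above its floor. Fixed beige tray, 346 x 110 mm: six white slots 56 mm apart; slots 1 to 4, between the end slots, count from the robot's left.
- slot_2_floor (a point): Empty slot 2 of the tray, 56 mm to the right of slot 1: middle of its floor; axes and shape as for slot 1.
- slot_3_floor (a point): Empty slot 3 of the tray, 56 mm to the right of slot 2: middle of its floor; axes and shape as for slot 1.
- slot_4_floor (a point): Empty slot 4 of the tray, 56 mm to the right of slot 3: middle of its floor; axes and shape as for slot 1.
There are look-alikes about, which are no part of the job. Leave any pink look-alike of the part that bears bangle_4_center alone. What is shaped like the part that bears slot_3_floor but orange is not meant.

How it is judged:
At the end, for the whole second after the job is handed in: Each bangle rests released on its slot's floor (centre within 16 mm along the row, 24 mm along the slot, 6 mm in height; hole axis within 0.4 rad of the row), sizes rising slot by slot from the smallest end bangle to the largest; the end bangles are within 25 mm of their starts (((horizontal distance between end_small_center and slot_1_floor below 0.11 m and (y of bangle_1_center in the frame of slot_1_floor between -0.016 and 0.016 m and x of bangle_1_center in the frame of slot_1_floor between -0.024 and 0.024 m and z of bangle_1_center in the frame of slot_1_floor between 0.023 and 0.035 m and angle between the y axis of bangle_1_center and the y axis of slot_1_floor, either way round below 0.4 rad) and (y of bangle_2_center in the frame of slot_2_floor between -0.016 and 0.016 m and x of bangle_2_center in the frame of slot_2_floor between -0.024 and 0.024 m and z of bangle_2_center in the frame of slot_2_floor between 0.027 and 0.039 m and angle between the y axis of bangle_2_center and the y axis of slot_2_floor, either way round below 0.4 rad) and (y of bangle_3_center in the frame of slot_3_floor between -0.016 and 0.016 m and x of bangle_3_center in the frame of slot_3_floor between -0.024 and 0.024 m and z of bangle_3_center in the frame of slot_3_floor between 0.031 and 0.043 m and angle between the y axis of bangle_3_center and the y axis of slot_3_floor, either way round below 0.4 rad) and (y of bangle_4_center in the frame of slot_4_floor between -0.016 and 0.016 m and x of bangle_4_center in the frame of slot_4_floor between -0.024 and 0.024 m and z of bangle_4_center in the frame of slot_4_floor between 0.035 and 0.047 m and angle between the y axis of bangle_4_center and the y axis of slot_4_floor, either way round below 0.4 rad)) or (horizontal distance between end_small_center and slot_1_floor above 0.17 m and (y of bangle_1_center in the frame of slot_4_floor between -0.016 and 0.016 m and x of bangle_1_center in the frame of slot_4_floor between -0.024 and 0.024 m and z of bangle_1_center in the frame of slot_4_floor between 0.023 and 0.035 m and angle between the y axis of bangle_1_center and the y axis of slot_4_floor, either way round below 0.4 rad) and (y of bangle_2_center in the frame of slot_3_floor between -0.016 and 0.016 m and x of bangle_2_center in the frame of slot_3_floor between -0.024 and 0.024 m and z of bangle_2_center in the frame of slot_3_floor between 0.027 and 0.039 m and angle between the y axis of bangle_2_center and the y axis of slot_3_floor, either way round below 0.4 rad) and (y of bangle_3_center in the frame of slot_2_floor between -0.016 and 0.016 m and x of bangle_3_center in the frame of slot_2_floor between -0.024 and 0.024 m and z of bangle_3_center in the frame of slot_2_floor between 0.031 and 0.043 m and angle between the y axis of bangle_3_center and the y axis of slot_2_floor, either way round below 0.4 rad) and (y of bangle_4_center in the frame of slot_1_floor between -0.016 and 0.016 m and x of bangle_4_center in the frame of slot_1_floor between -0.024 and 0.024 m and z of bangle_4_center in the frame of slot_1_floor between 0.035 and 0.047 m and angle between the y axis of bangle_4_center and the y axis of slot_1_floor, either way round below 0.4 rad))) and linear speed of each of bangle_1, bangle_2, bangle_3, bangle_4 below 0.02 m/s and distance of each of end_small_center, end_large_center from where it was at the start of the episode below 0.025 m); the robot touches nothing.
It fails at once if a bangle is dropped, or knocked loose: it falls or flies free of the fingers faster than 0.7 m/s (a free fall of about 25 mm) ((linear speed of bangle_1 above 0.7 m/s and contact force between the fingers and bangle_1 below 0.05 N) or (linear speed of bangle_2 above 0.7 m/s and contact force between the fingers and bangle_2 below 0.05 N) or (linear speed of bangle_3 above 0.7 m/s and contact force between the fingers and bangle_3 below 0.05 N) or (linear speed of bangle_4 above 0.7 m/s and contact force between the fingers and bangle_4 below 0.05 N)).
It fails at once if one of the two end bangles is moved more than 25 mm from its place (distance of any of end_small_center, end_large_center from where it was at the start of the episode above 0.025 m).
It also fails if it takes over 112 s, if anything falls off the work surface, if the arm or the gripper's body presses on something with over 40 N, if the wrist force passes 120 N, or if a joint passes its speed limit or range.

### The arm

A 7-joint arm with a two-finger parallel gripper is mounted at the origin on the work surface. World frame = base frame: x ahead of the robot, y to its left, z up, the work surface at z = 0. Lengths are in m, angles in rad, forces in N, time in s.
With the tool pointing down it reaches from about 0.4 to 0.925 m from the base axis. Payload 4.1 kg.
Tool frame: the origin (TCP) lies on the centre line of the jaws, within the pads' length; the fingertips stand 25 mm ahead of it and the grasp point (between the pads) lies 6 mm ahead of it; x points along the fingers, z is the direction in which the jaws open and shut, and the axes are right-handed (so a half turn about x gives the same grasp; the last joint's range is limited). The gripper opens to 85 mm and grips with 20 to 120 N. Pads are 22 mm wide; open, the fingers measure 114 mm over their backs; the gripper's body (76 mm by 85 mm) begins 54 mm behind the grasp point. The pads swing forward as they close: fully open they stand 13 mm farther back than shut.
Start: joints at [1.114, 0.398, 0.045, 1.537, -0.019, 1.207, -0.051], TCP at [0.228, -0.609, 0.256] pointing down, gripper open.
Joint ranges: [-2.82, 2.82], [-0.49, 2.23], [-1.37, 1.46], [0, 2.46], [-1.36, 4.5], [0.23, 2], [-2.94, 2.94]. Speed limits (rad/s): [2.57, 2.57, 3.14, 3.14, 3.14, 3.14, 3.14].

### API

Orientations are given as a unit quaternion [w, x, y, z].
In Python, from plant import * gives the robot as it stands. Calls block until the motion is done:
- move_ptp(position, orientation): joint-space move of the TCP to a pose.
- move_l(position, rot=None, v=0.15, until_force=None): straight line of the TCP; rot=None keeps the orientation; v is the mean speed in m/s. With until_force (N) it stops when the force on the tool has changed by that much, and returns True; else False.
- goto_joints(angles): joint-space move.
- gripper_to(opening, squeeze=None): finger opening in m; squeeze is the grip in N (None keeps the last); returns when the fingers have stopped.
- dwell(seconds).
- ik(position, orientation): joint angles nearest the present ones, or None.
- read_camera(name): name is "side" or "top"; returns the picture (480x640x3 uint8, blue, green, red); there is no depth.
- calibration(name): a dict with "fx", "fy", "cx", "cy" (pixels), "extrinsics" (4x4, takes a point from world to camera coordinates). Camera axes: x right, y up, looking along -z (the intrinsics and any distortion apply to the point x, -y, -z); pixel columns grow to the right and rows downward; lengths in m; the calibration is good to about 2 mm. A picture is of the moment at which its call begins. calibration takes no time and is no camera call.
A pose or a line that the arm cannot do raises IKError and nothing moves.
- hand_in(): hands the job in, once; it reports no verdict.
Readings, each from a call of its own:
- read_clock(): time.
- read_joint_pos(): joint angles.
- read_dq(): joint speeds.
- read_effort(): joint torques, N m.
- read_position(): TCP position.
- read_eef_rot(): TCP orientation.
- read_ft_force(): force on the tool from outside, world axes, zero at the start.
- read_ft_torque(): the same for the moment, N m.
- read_gripper_width(): finger opening in m.
Only numpy, scipy, OpenCV 4.12 (cv2) and the standard library are available. Lean on these libraries where they do the work, as an engineer would, in place of code of your own. Each camera call takes 0.05 s, during which the arm holds its last target.

## Working session

There is one attempt and no reset: what is moved stays moved. The work goes in short steps, each a Python script; the robot and the scene stay as the last script left them, time stands still between calls to the robot, and variables do not carry over. Pictures are saved under pics/ and viewed, and the job is handed in when it is done.

```bash
ls; mkdir -p pics; python3 - <<'E'
from plant import *
import cv2
for n in("side","top"):
    im=read_camera(n); cv2.imwrite(f"pics/{n}0.png",im)
    c=calibration(n); print(n,c)
print(read_clock(),read_position(),read_eef_rot(),read_gripper_width())
E
```

```text
pics
side {'fx': 488.3694188164811, 'fy': 488.3694188164811, 'cx': 325.3700055528043, 'cy': 241.30007416580258, 'extrinsics': array([[-7.27824113e-01, -6.85763561e-01, -6.31184020e-04,
         4.03325742e-01],
       [ 4.64220458e-01, -4.93369948e-01,  7.35585115e-01,
        -2.85439546e-01],
       [-5.04748875e-01,  5.35083575e-01,  6.77432019e-01,
        -7.50561220e-01],
       [ 0.00000000e+00,  0.00000000e+00,  0.00000000e+00,
         1.00000000e+00]])}
top {'fx': 492.2395606556812, 'fy': 492.2395606556812, 'cx': 317.2661060976703, 'cy': 238.6328391977648, 'extrinsics': array([[-0.00887232, -0.99993932, -0.00652984,  0.0041123 ],
       [ 0.98492163, -0.00986696,  0.17271951, -0.54766186],
       [-0.17277346, -0.00489896,  0.98494941, -1.15542226],
       [ 0.        ,  0.        ,  0.        ,  1.        ]])}
0.1 [ 0.22745735 -0.60834181  0.25536406] [ 0.58046809  0.40337315  0.58152848 -0.40270526] 0.08551079758230067
```

View pics/top0.png

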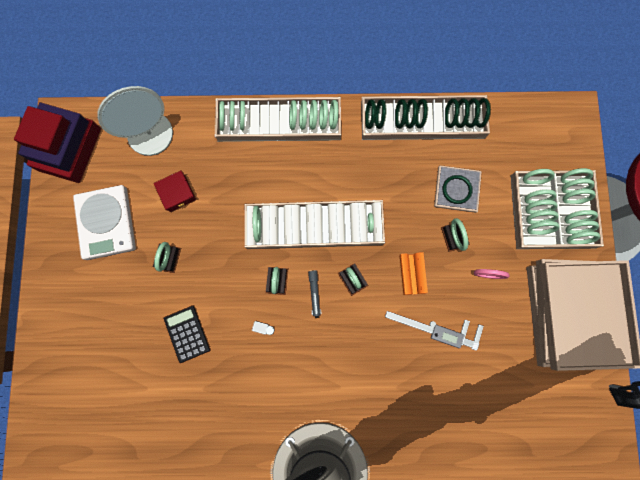

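View pics/side0.png

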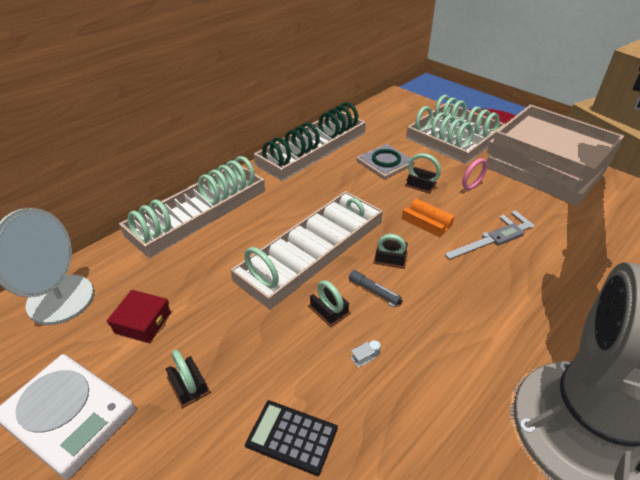

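```bash
python3 - <<'E'
import cv2,numpy as np
t=cv2.imread("pics/top0.png");s=cv2.imread("pics/side0.png")
def row(im,pts,h):
    return np.hstack([cv2.resize(im[y-h:y+h,x-h:x+h],(200,200),interpolation=cv2.INTER_CUBIC) for x,y in pts])
a=row(t,[(165,257),(277,280),(352,278),(457,235)],25)
b=row(s,[(185,377),(330,300),(392,248),(424,170)],33)
cv2.imwrite("pics/crops.png",np.vstack([a,b]))
c=np.vstack([cv2.resize(t[190:260,235:395],(800,350),interpolation=cv2.INTER_CUBIC)])
cv2.imwrite("pics/tray.png",c)
E
```

```text
(no output)
```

View pics/crops.png

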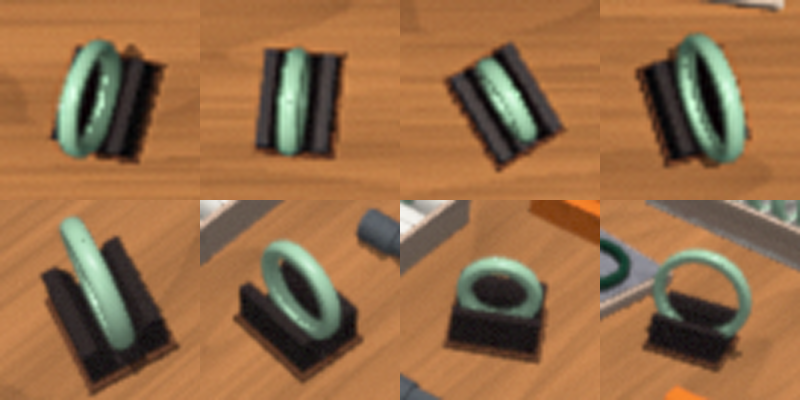

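View pics/tray.png

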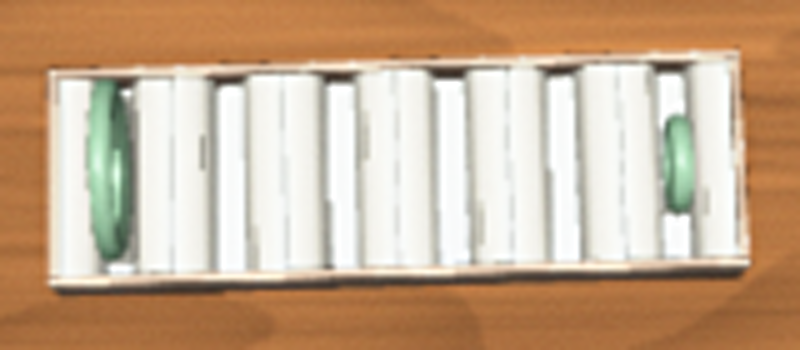

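```bash
cat > vis.py <<'E'
import cv2,numpy as np
from plant import calibration
C={n:calibration(n) for n in("top","side")}
def proj(n,p):
    c=C[n];q=c["extrinsics"]@np.append(p,1.)
    return np.array([c["cx"]+c["fx"]*q[0]/-q[2],c["cy"]+c["fy"]*q[1]/q[2]])
def ray(n,uv):
    c=C[n];E=c["extrinsics"];R=E[:3,:3];o=-R.T@E[:3,3]
    d=R.T@np.array([(uv[0]-c["cx"])/c["fx"],-(uv[1]-c["cy"])/c["fy"],-1.]);return o,d/np.linalg.norm(d)
def onz(n,uv,z):
    o,d=ray(n,uv);return o+d*(z-o[2])/d[2]
def tri(a,b):
    A=[];B=[]
    o1,d1=ray("top",a);o2,d2=ray("side",b)
    M=np.eye(3)*2-np.outer(d1,d1)-np.outer(d2,d2)
    P1=np.eye(3)-np.outer(d1,d1);P2=np.eye(3)-np.outer(d2,d2)
    p=np.linalg.solve(P1+P2,P1@o1+P2@o2)
    return p,np.linalg.norm(P1@(p-o1))+np.linalg.norm(P2@(p-o2))
def green(im):
    h=cv2.cvtColor(im,cv2.COLOR_BGR2HSV)
    return cv2.inRange(h,(55,45,70),(95,255,255))
def blob(mask,x,y,h):
    m=np.zeros_like(mask);m[y-h:y+h,x-h:x+h]=mask[y-h:y+h,x-h:x+h]
    n,l,s,_=cv2.connectedComponentsWithStats(m)
    k=1+np.argmax(s[1:,4]);return (l==k).astype(np.uint8)
def conj(m,n,p):
    """hull centre, extreme points across the projected vertical (subpixel via 4x upscaling), along it too"""
    M=cv2.resize(m*255,None,fx=4,fy=4,interpolation=cv2.INTER_CUBIC)
    cs,_=cv2.findContours((M>127).astype(np.uint8),cv2.RETR_EXTERNAL,cv2.CHAIN_APPROX_NONE)
    pts=(max(cs,key=cv2.contourArea)[:,0,:]+.5)/4-.5
    e=cv2.fitEllipse(cv2.convexHull(pts.astype(np.float32)));return pts,e
E
python3 - <<'E'
from vis import *
t=cv2.imread("pics/top0.png");s=cv2.imread("pics/side0.png")
print("cams",ray("top",(0,0))[0],ray("side",(0,0))[0])
gt,gs=green(t),green(s)
T=[(165,257),(277,280),(352,278),(457,235),(258,224),(371,223)];S=[(185,370),(330,297),(392,245),(424,165),(261,267),(355,207)]
for i in range(6):
    mt=blob(gt,*T[i],26);ms=blob(gs,*S[i],30)
    pt,et=conj(mt,"top",0);ps,es=conj(ms,"side",0)
    ct=np.array(et[0]);cs_=np.array(es[0])
    p,err=tri(ct,cs_)
    # conjugate diameter in each view
    yaws=[];L=[]
    for n,pts in(("top",pt),("side",ps)):
        v=proj(n,p+[0,0,.02])-proj(n,p-[0,0,.02]);w=np.array([-v[1],v[0]])/np.linalg.norm(v)
        k=pts@w
        a=pts[k>k.max()-.3].mean(0);b=pts[k<k.min()+.3].mean(0)
        A=onz(n,a,p[2]);B=onz(n,b,p[2]);d=A-B
        yaws.append(np.degrees(np.arctan2(d[1],d[0]))%180);L.append(np.hypot(*d[:2])*1e3)
    print(i,p.round(4),"err",round(err*1e3,1),"yaw u",np.round(yaws,1),"L",np.round(L,1),"ell top",np.round(et[1],1),np.round(ct,1))
    if i<4:
        h=cv2.cvtColor(t,cv2.COLOR_BGR2HSV)
        m=blob(((h[...,2]<75)).astype(np.uint8)*255|(mt*255),*T[i],25)&(1-mt)
        cn,_=cv2.findContours(m,cv2.RETR_EXTERNAL,cv2.CHAIN_APPROX_NONE)
        r=cv2.minAreaRect(np.vstack(cn));bx=cv2.boxPoints(r)
        w=np.array([onz("top",q,.031)[:2] for q in bx])
        e=np.diff(np.vstack([w,w[:1]]),axis=0)
        print("   stand",np.round(w.mean(0),4),[(round(np.hypot(*q)*1e3),round(np.degrees(np.arctan2(q[1],q[0]))%180,1)) for q in e[:2]])
# tray corners (crop /5 + offset)
for z in(.034,):
  q=[(235+x/5-.4,190+y/5-.4) for x,y in((50,72),(738,52),(747,262),(50,280))]
  w=np.array([onz("top",k,z)[:2] for k in q]);print(w.round(4));print(np.linalg.norm(np.diff(np.vstack([w,w[:1]]),axis=0),axis=1),w.mean(0))
  for a,b in((0,1),(3,2)): d=w[b]-w[a];print(np.degrees(np.arctan2(d[1],d[0])))
# slot floor centres in crop rows ~ top edge y=82, bottom y=270
for x0,y0,x1,y1 in((231,85,231,270),(342,80,341,268),(449,78,453,266),(562,75,565,262)):
  a=onz("top",(235+x0/5-.4,190+y0/5-.4),.007)[:2];b=onz("top",(235+x1/5-.4,190+y1/5-.4),.007)[:2];print("slot",((a+b)/2).round(4),np.linalg.norm(a-b))
E
```

```text
cams [ 0.33981419 -0.00695207  1.23265121] [0.04721215 0.53737178 0.71867386]
0 [0.5079 0.3793 0.04  ] err 3.4 yaw u [164.1   2.6] L [70.3 46.9] ell top [14.5 30.5] [161.6 256.2]
   stand [0.5075 0.3718] [(63, np.float64(166.7)), (54, np.float64(73.6))]
1 [0.4474 0.1029 0.0375] err 3.5 yaw u [167.9   2.4] L [60.5 59.6] ell top [ 8.7 28.3] [274.5 279.8]
   stand [0.4477 0.0999] [(61, np.float64(174.5)), (46, np.float64(83.4))]
2 [ 0.4521 -0.0881  0.0354] err 1.0 yaw u [34.  36.4] L [56.7 56.5] ell top [ 8.3 25.1] [353.3 277.7]
   stand [ 0.4499 -0.0863] [(44, np.float64(121.4)), (60, np.float64(30.8))]
3 [ 0.5547 -0.3487  0.0462] err 2.3 yaw u [17.5 21.6] L [78.9 75.5] ell top [14.7 33.3] [459.1 234.1]
   stand [ 0.5497 -0.3379] [(42, np.float64(108.0)), (70, np.float64(15.0))]
4 [0.5858 0.1471 0.0515] err 2.3 yaw u [174.9   4.9] L [83.2 86.2] ell top [ 8.9 37.6] [256.4 223.3]
5 [ 0.5895 -0.1342  0.0321] err 1.8 yaw u [14.3  7. ] L [42.1 42.4] ell top [ 7.7 19.9] [370.4 222.4]
[[ 0.64    0.1803]
 [ 0.6467 -0.1645]
 [ 0.54   -0.1656]
 [ 0.5344  0.1785]]
[0.34485501 0.10669094 0.34414009 0.10560176] [0.59026862 0.00720043]
-88.89018813452836
-89.07080379084816
slot [0.591  0.0915] 0.0959464833568462
slot [0.5922 0.0353] 0.09751254205199339
slot [ 0.5927 -0.0203] 0.09753013592190057
slot [ 0.5939 -0.0775] 0.09701393326819129
```

```bash
cat > act.py <<'E'
from plant import *
import numpy as np
from vis import *
from scipy.spatial.transform import Rotation as Ro
def quat(yaw_u_deg,flip):
    a=np.radians(yaw_u_deg+90+(180 if flip else 0))
    x=np.array([0,0,-1.]);z=np.array([np.cos(a),np.sin(a),0]);y=np.cross(z,x)
    q=Ro.from_matrix(np.c_[x,y,z]).as_quat();return [q[3],q[0],q[1],q[2]]
# id: top ellipse centre px, R, yaw of ring plane, slot
B={4:((459.1,234.1),.041,17.5,1),3:((161.6,256.2),.037,165,2),2:((274.5,279.8),.033,173.8,3),1:((353.3,277.7),.029,31,4)}
def bpos(k):
    px,R,y,s=B[k];return onz("top",px,.007+R)
def spos(s):
    o=(s-2.5)*.056;return np.array([.591+.0175*o,.0072-.99985*o])
SY=1.0
def top(k): return .007+2*B[k][1]
E
python3 - <<'E'
from act import *
for k in B:
    p=bpos(k);s=spos(B[k][3]);print(k,p.round(4),s.round(4))
    for f in(0,1):
        for q,xy in((quat(B[k][2],f),p),(quat(SY,f),s)):
            for z in(top(k)-.0,.25):
                j=ik([xy[0],xy[1],z],q);print(f,z,None if j is None else np.round(j,2))
E
```

```text
4 [ 0.5554 -0.3476  0.048 ] [0.5895 0.0912]
0 0.08900000000000001 [ 0.93  0.63 -0.61  1.66  0.42  0.98  2.04]
0 0.25 [ 0.94  0.47 -0.63  1.52  0.28  1.25  2.15]
0 0.08900000000000001 [ 0.34  0.58 -0.75  1.81  0.48  0.94  0.97]
0 0.25 [ 0.41  0.4  -0.83  1.66  0.32  1.22  1.1 ]
1 0.08900000000000001 [ 0.55  0.57 -0.08  1.67  0.06  0.9  -0.82]
1 0.25 [ 0.56  0.41 -0.09  1.53  0.04  1.2  -0.8 ]
1 0.08900000000000001 [ 0.19  0.53 -0.54  1.81  0.34  0.89 -2.06]
1 0.25 [ 0.28  0.36 -0.64  1.66  0.23  1.19 -1.98]
3 [0.5086 0.3794 0.044 ] [0.5905 0.0352]
0 0.081 [-1.04  0.59  0.45  1.74 -0.32  0.88 -2.28]
0 0.25 [-1.18  0.44  0.65  1.6  -0.28  1.2  -2.3 ]
0 0.081 [ 0.4   0.57 -0.7   1.83  0.45  0.91  1.08]
0 0.25 [ 0.46  0.38 -0.77  1.67  0.28  1.2   1.22]
1 0.081 [-0.11  0.69 -0.85  1.72  0.59  1.01  0.14]
1 0.25 [ 0.09  0.64 -1.21  1.56  0.61  1.37  0.13]
1 0.081 [ 0.19  0.51 -0.42  1.83  0.26  0.85 -1.91]
1 0.25 [ 0.28  0.33 -0.52  1.68  0.18  1.18 -1.84]
2 [0.4487 0.1036 0.04  ] [ 0.5915 -0.0208]
0 0.07300000000000001 [ 0.21  0.35 -0.61  2.14  0.3   0.73 -2.28]
0 0.25 [ 0.44  0.1  -0.8   1.96  0.08  1.11 -2.08]
0 0.07300000000000001 [ 0.45  0.57 -0.65  1.83  0.43  0.89  1.19]
0 0.25 [ 0.52  0.37 -0.71  1.67  0.26  1.2   1.33]
1 0.07300000000000001 [ 0.59  0.53 -1.11  2.13  0.63  0.87  0.56]
1 0.25 [ 0.56  0.12 -0.94  1.96  0.11  1.12  1.04]
1 0.07300000000000001 [ 0.21  0.51 -0.32  1.84  0.21  0.83 -1.76]
1 0.25 [ 0.29  0.32 -0.42  1.68  0.14  1.17 -1.71]
1 [ 0.4523 -0.0878  0.036 ] [ 0.5925 -0.0768]
0 0.065 [ 1.04  0.57 -1.15  2.13  0.7   0.88  1.57]
0 0.25 [ 1.17  0.16 -1.16  1.95  0.17  1.13  2.05]
0 0.065 [ 0.52  0.58 -0.61  1.82  0.42  0.87  1.3 ]
0 0.25 [ 0.58  0.37 -0.67  1.66  0.24  1.2   1.44]
1 0.065 [ 0.42  0.34 -0.37  2.15  0.19  0.69 -1.11]
1 0.25 [ 0.51  0.08 -0.43  1.97  0.04  1.11 -0.97]
1 0.065 [ 0.25  0.52 -0.25  1.83  0.17  0.81 -1.64]
1 0.25 [ 0.32  0.32 -0.33  1.67  0.11  1.17 -1.59]
```

```bash
cat >> act.py <<'E'
def flipsel(k):
    px,R,y,s=B[k];p=bpos(k);sp=spos(s);best=None;now=np.array(read_joint_pos())
    for f in(0,1):
        a=ik([p[0],p[1],.2],quat(y,f));b=ik([sp[0],sp[1],.2],quat(SY,f))
        if a is None or b is None: continue
        c=max(abs(a[6]),abs(b[6]),1.5*abs(a[2]),1.5*abs(b[2]))+.3*np.abs(np.array(a)-now).max()
        if best is None or c<best[0]: best=(c,f)
    return best[1]
def pick(k,f,d=.0,pic=True):
    px,R,y,s=B[k];p=bpos(k);q=quat(y,f)
    gripper_to(.045,25)
    move_ptp([p[0],p[1],.22],q)
    move_l([p[0],p[1],top(k)+.03],v=.2)
    if pic:cv2.imwrite(f"pics/pre{k}.png",read_camera("side"))
    hit=move_l([p[0],p[1],top(k)+d],v=.08,until_force=6)
    print("down hit",hit,np.round(read_position(),4))
    if hit: return False
    gripper_to(0.0,25)
    print("width",read_gripper_width(),"t",read_clock(),np.round(read_ft_force(),2))
    cv2.imwrite(f"pics/grip{k}.png",read_camera("side"))
    return True
def carry(k,f):
    s=spos(B[k][3]);p=read_position();q=quat(SY,f)
    move_l([p[0],p[1],.22],v=.15)
    print("lifted width",read_gripper_width(),np.round(read_ft_force(),2))
    move_ptp([s[0],s[1],.22],q)
    dwell(.2)
    cv2.imwrite(f"pics/lift{k}.png",read_camera("side"));cv2.imwrite(f"pics/liftt{k}.png",read_camera("top"))
    move_l([s[0],s[1],top(k)+.05],v=.15)
    dwell(.2)
    cv2.imwrite(f"pics/low{k}.png",read_camera("side"))
    print("t",read_clock(),read_gripper_width())
def lower(k,zg):
    p=read_position()
    move_l([p[0],p[1],zg+.012],v=.08)
    hit=move_l([p[0],p[1],zg-.004],v=.02,until_force=4)
    print("lower hit",hit,np.round(read_position(),4),"zg",zg,np.round(read_ft_force(),2))
def release(k):
    p=read_position()
    gripper_to(.035)
    cv2.imwrite(f"pics/rel{k}.png",read_camera("side"))
    move_l([p[0],p[1],.22],v=.2)
    cv2.imwrite(f"pics/done{k}.png",read_camera("side"))
    print("t",read_clock())
E
python3 - <<'E'
from act import *
f=flipsel(4);print(f)
print(pick(4,f))
E
```

```text
1
down hit False [ 0.5551 -0.3474  0.0883]
width 0.010435033809506424 t 3.7583 [-0.4   1.15  2.  ]
True
```

```bash
python3 - <<'E'
import cv2,numpy as np
a=cv2.imread("pics/pre4.png")[90:240,330:530];b=cv2.imread("pics/grip4.png")[90:240,330:530]
cv2.imwrite("pics/v1.png",cv2.resize(np.hstack([a,b]),(800,300),interpolation=cv2.INTER_CUBIC))
E
```

```text
(no output)
```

View pics/v1.png

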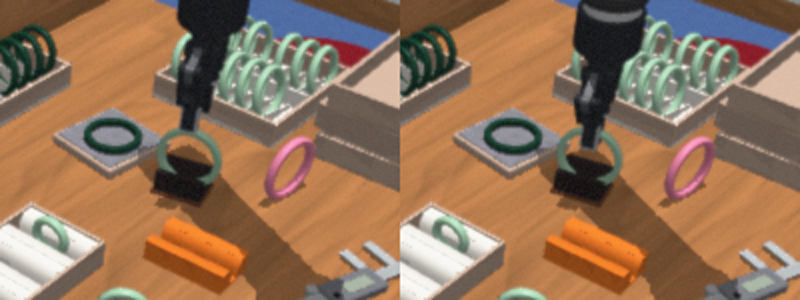

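```bash
python3 - <<'E'
from act import *
carry(4,1)
cv2.imwrite("pics/v2.png",np.hstack([cv2.resize(cv2.imread("pics/lift4.png")[100:320,180:440],(400,340)),cv2.resize(cv2.imread("pics/low4.png")[100:320,180:440],(400,340))]))
E
```

```text
lifted width 0.01012842484488788 [ 0.4  -0.05 -0.87]
t 7.6917 0.01066113683714131
```

View pics/v2.png

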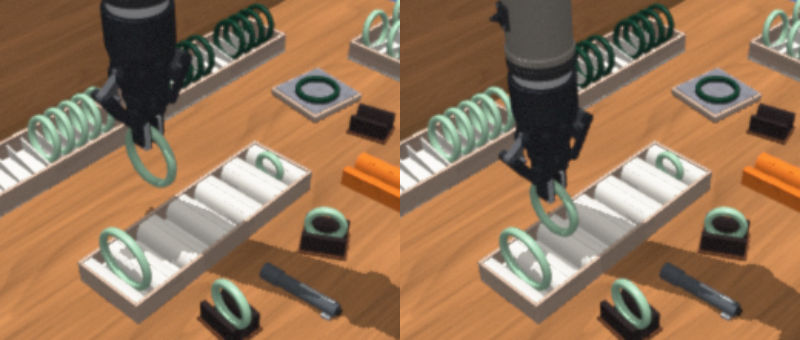

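```bash
python3 - <<'E'
from act import *
lower(4,.0885)
cv2.imwrite("pics/v3.png",cv2.resize(read_camera("side")[160:320,200:400],(800,640))[:600])
E
```

```text
lower hit True [0.5903 0.0914 0.0894] zg 0.0885 [-0.18  0.3   4.03]
```

View pics/v3.png

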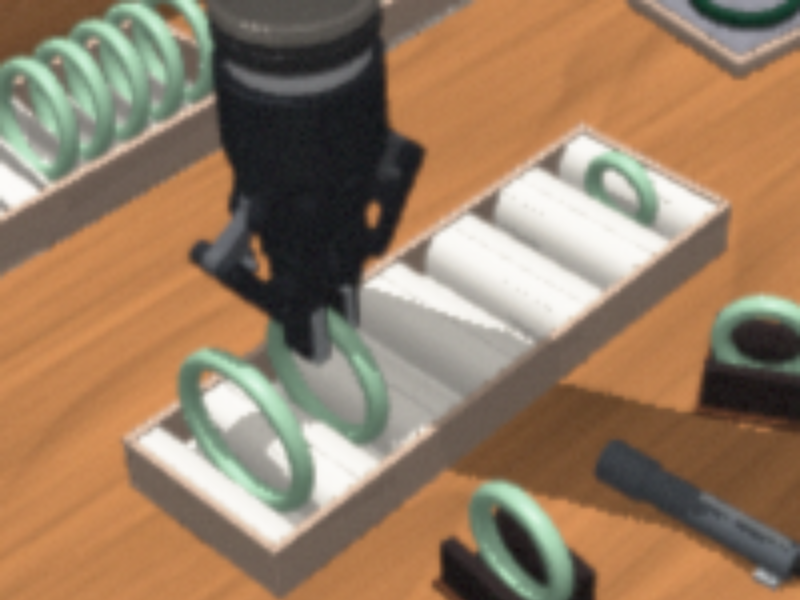

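```bash
python3 - <<'E'
from act import *
release(4)
f=flipsel(3);print(f)
print(pick(3,f))
a=cv2.imread("pics/done4.png")[200:300,210:350];b=cv2.imread("pics/grip3.png")[310:410,115:255]
cv2.imwrite("pics/v4.png",cv2.resize(np.hstack([a,b]),(800,286),interpolation=cv2.INTER_CUBIC))
E
```

```text
t 10.225
1
down hit False [0.5083 0.3793 0.0804]
width 0.010421121093088149 t 14.0 [-0.18 -0.58  0.97]
True
```

View pics/v4.png

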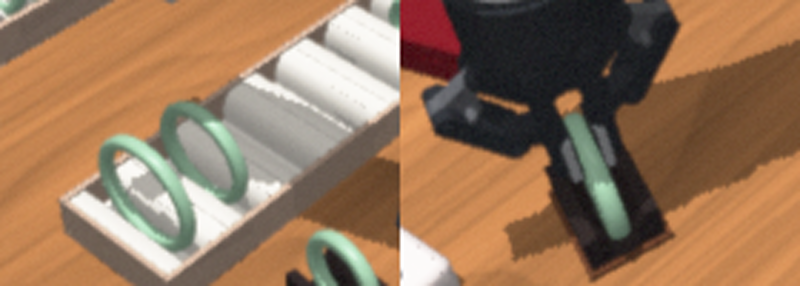

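```bash
python3 - <<'E'
from act import *
carry(3,1); lower(3,.0805)
cv2.imwrite("pics/v5.png",cv2.resize(np.hstack([cv2.imread("pics/low3.png")[150:320,200:400],read_camera("side")[150:320,200:400]]),(800,340)))
E
```

```text
lifted width 0.010745964794699032 [ 0.58 -0.22 -1.09]
t 18.1917 0.010784929708791148
lower hit True [0.5912 0.0353 0.0814] zg 0.0805 [ 0.11 -0.12  4.08]
```

View pics/v5.png

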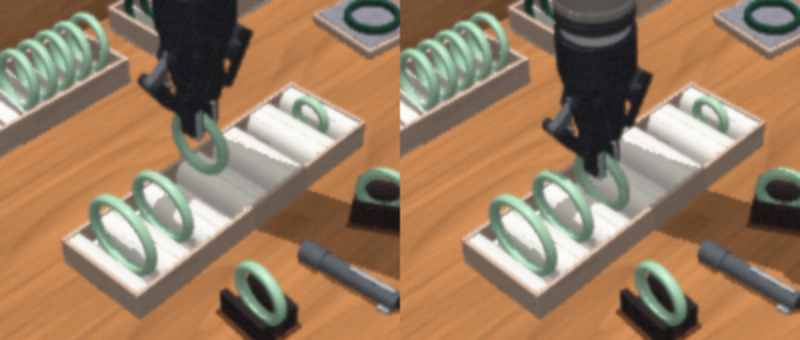

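Bangle 3 is in slot 2, touching the floor at the expected height. Release it and pick bangle 2.

```bash
python3 - <<'E'
from act import *
release(3)
f=flipsel(2);print(f)
print(pick(2,f))
a=cv2.imread("pics/done3.png")[180:300,210:350];b=cv2.imread("pics/grip2.png")[230:350,260:400]
cv2.imwrite("pics/v6.png",cv2.resize(np.hstack([a,b]),(800,343),interpolation=cv2.INTER_CUBIC))
E
```

```text
t 20.7667
0
down hit False [0.4489 0.1037 0.0732]
width 0.01065091898579406 t 23.4083 [ 0.03 -0.42  3.59]
True
```

View pics/v6.png

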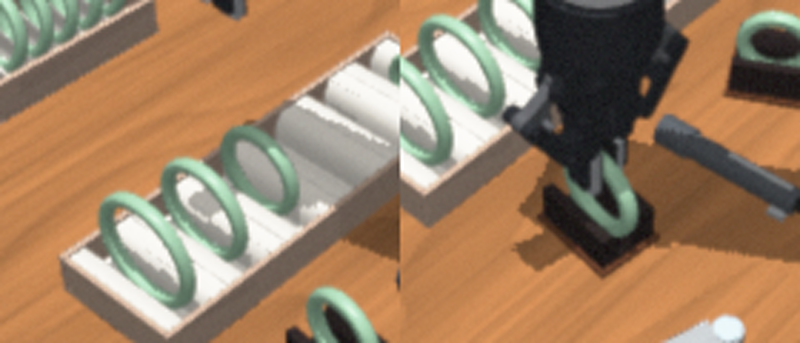

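```bash
python3 - <<'E'
from act import *
carry(2,0); lower(2,.0732)
cv2.imwrite("pics/v7.png",cv2.resize(np.hstack([cv2.imread("pics/low2.png")[130:300,220:420],read_camera("side")[130:300,220:420]]),(800,340)))
E
```

```text
lifted width 0.01061443548738582 [ 0.01 -0.04 -0.55]
t 28.5833 0.010515306056431306
lower hit True [ 0.5921 -0.0206  0.0736] zg 0.0732 [-0.33 -0.73  3.87]
```

View pics/v7.png

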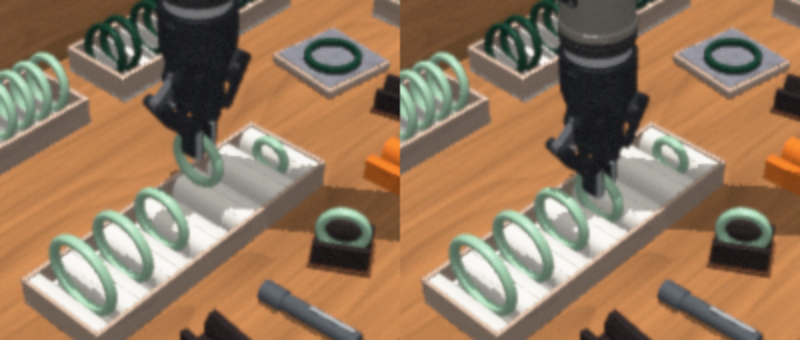

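```bash
python3 - <<'E'
from act import *
release(2)
f=flipsel(1);print(f)
print(pick(1,f,.001))
a=cv2.imread("pics/done2.png")[160:280,230:390];b=cv2.imread("pics/grip1.png")[180:300,320:480]
cv2.imwrite("pics/v8.png",cv2.resize(np.hstack([a,b]),(800,300),interpolation=cv2.INTER_CUBIC))
E
```

```text
t 31.2
0
down hit False [ 0.4525 -0.0878  0.0661]
width 0.01043574730713568 t 34.05 [ 0.22 -0.09  2.59]
True
```

View pics/v8.png

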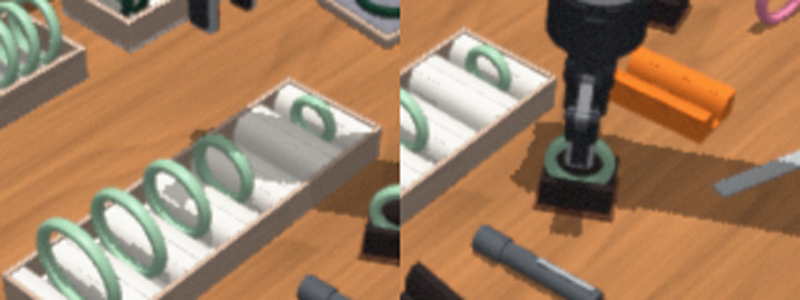

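```bash
python3 - <<'E'
from act import *
carry(1,0); lower(1,.0661)
cv2.imwrite("pics/v9.png",cv2.resize(np.hstack([cv2.imread("pics/low1.png")[130:300,220:420],read_camera("side")[130:300,220:420]]),(800,340)))
E
```

```text
lifted width 0.010648013441394568 [ 0.12  0.24 -0.26]
t 37.3833 0.010418649628785208
lower hit True [ 0.5931 -0.0768  0.0664] zg 0.0661 [-0.16 -0.81  5.01]
```

View pics/v9.png

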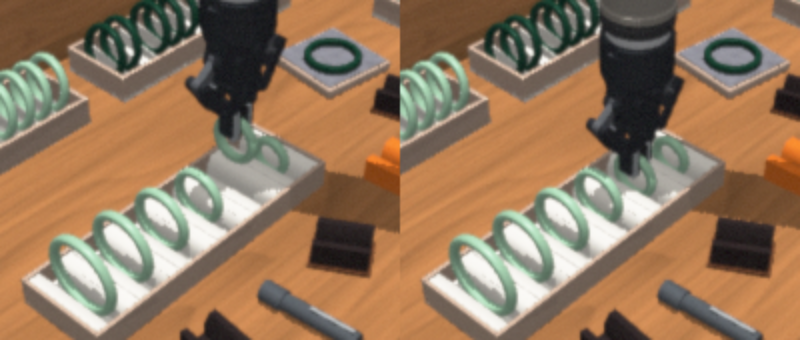

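Release, then retract clear for a final measurement in both views.

```bash
python3 - <<'E'
from act import *
release(1)
move_ptp([.35,-.45,.3],quat(31,0))
dwell(.3)
t=read_camera("top");s=read_camera("side");cv2.imwrite("pics/topF.png",t);cv2.imwrite("pics/sideF.png",s)
cv2.imwrite("pics/v10.png",np.vstack([cv2.resize(t[190:260,235:395],(640,280),interpolation=cv2.INTER_CUBIC),cv2.resize(s[180:310,220:400],(640,310)[:2],interpolation=cv2.INTER_CUBIC)]))
print(read_clock(),read_ft_force())
gt,gs=green(t),green(s)
for k in B:
    sp=spos(B[k][3]);c=np.append(sp,.007+B[k][1])
    out=[]
    for n,g in(("top",gt),("side",gs)):
        u,v=proj(n,c).round().astype(int);m=blob(g,u,v,(10 if n=="top" else 13) if 0 else 22) if 0 else g
        nn,l,st,cc=cv2.connectedComponentsWithStats(m)
        i=1+np.argmin(np.hypot(*(np.array([st[1:,0]+st[1:,2]/2,st[1:,1]+st[1:,3]/2])-np.array([[u],[v]]))) +1e3*(st[1:,4]<40))
        out.append(((st[i,0]+(st[i,2]-1)/2,st[i,1]+(st[i,3]-1)/2),st[i,2:5]))
    p,e=tri(out[0][0],out[1][0]);print(k,p.round(4),"exp",c.round(4),"err",round(e*1e3,1),out[0][1],out[1][1])
E
```

```text
t 40.025
42.0833 [ 0.24447527 -0.28678287 -0.2366256 ]
4 [0.5908 0.0909 0.0463] exp [0.5895 0.0912 0.048 ] err 2.2 [  6  32 157] [ 29  34 278]
3 [0.5941 0.0341 0.0442] exp [0.5905 0.0352 0.044 ] err 3.0 [  6  29 122] [ 26  30 231]
2 [ 0.5953 -0.0233  0.0395] exp [ 0.5915 -0.0208  0.04  ] err 1.0 [ 5 25 94] [ 23  26 177]
1 [ 0.5944 -0.0779  0.0359] exp [ 0.5925 -0.0768  0.036 ] err 0.6 [ 5 22 89] [ 20  21 107]
```

View pics/v10.png

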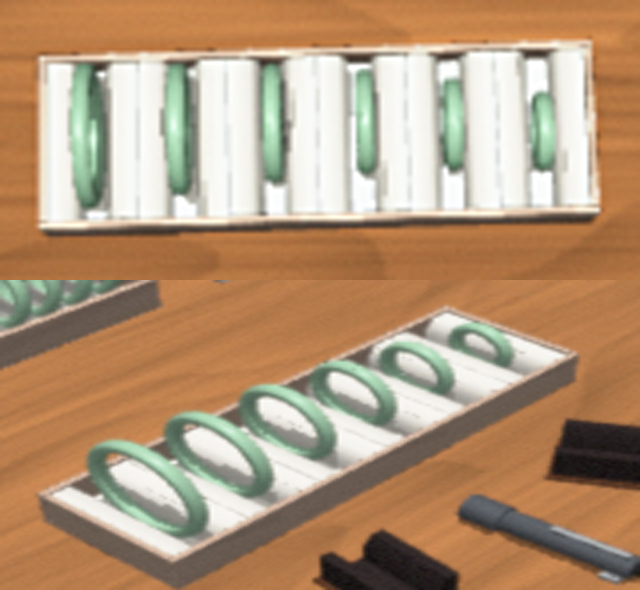

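The row falls in size from left to right, all six bangles are upright, and every measured height is within 2 mm of what I expected. Handing in.

```bash
python3 -c "
from plant import *
hand_in()"
```

```text
the job is handed in; nothing more can be done
```

All four bangles are in the tray, and I handed the job in after about 42 s of the 112 s allowed. The largest end bangle was at the robot's left, so from slot 1 to slot 4 the row is bangle 4 (82 mm), 3 (74 mm), 2 (66 mm) and 1 (58 mm). Each one was gripped at its top with 25 N, lowered until it touched the slot floor (about 4–5 N), and only then released.

**Last checks:** The final pictures from both cameras show six upright bangles in size order. The four centres I measured are within 4 mm of plan horizontally and 2 mm in height. The two end bangles look unmoved, though I judged that by eye and did not re-measure them. The arm was clear of everything.

**Disagreements:**
- **Ring angles:** the two cameras differed by up to about 18–34° for bangles 2 and 3, so I used the angles of their stands instead. All four grips closed to about 10.5 mm, as expected for an 11 mm bangle.
- **First size estimates:** these read 1–6 mm under the stated diameters, but the order was never in doubt.

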